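# Roll the slide canister up the reader's ramp and hold it on the stop

### The arm

A 6-joint arm with a two-finger parallel gripper is mounted at the origin on the work surface. World frame = base frame: x ahead of the robot, y to its left, z up, the work surface at z = 0. Lengths are in m, angles in rad, forces in N, time in s.
With the tool pointing down it reaches from about 0.275 to 0.825 m from the base axis. Payload 5.2 kg.
Tool frame: the origin (TCP) lies midway between the tips of the shut fingers; the grasp point (between the pads) lies 19 mm behind it; z points along the fingers, y is the direction in which the jaws open and shut (so a half turn about z gives the same grasp; the last joint's range is limited). The gripper opens to 93 mm and grips with 3 to 60 N. Pads are 15 mm wide; open, the fingers measure 128 mm over their backs; the gripper's body (75 mm by 188 mm) begins 65 mm behind the grasp point.
Start: joints at [-1.369, 0.259, 1.535, -0, 1.348, -0.203], TCP at [0.217, -0.506, 0.183] pointing down, gripper open.
Joint ranges: [-3.14, 3.14], [-0.91, 2.08], [0.19, 2.58], [-1.22, 4.36], [0.22, 2.71], [-3.12, 3.12]. Speed limits (rad/s): [2.57, 2.57, 3.14, 3.14, 3.14, 3.14].

### API

Orientations are given as a rotation vector (axis times angle).
In Python, from cell import r, snapshot, calibration, workorder gives the robot as it stands.
- The arm moves only by the tool arm_command, never from a script. Its argument "increments" is a list of rows, each a list of 3 entries, a list of its own where there are three numbers: the opening, from 0 (shut) to 1 (fully open), then the shift along the world's x, y, z in mm, then the turn about the world's z in degrees. In form: [[grip, [tx, ty, tz], spin], ...]. A call has exactly 5 rows; each row shifts and turns the pose as measured when the row begins; what a row does not reach is not made up. A row lasts 1/10 s, in which the tool goes at most 50 mm and 8.59 degrees, less where a joint would pass 70% of its speed; a pose out of reach is approached as far as the arm can. A call is refused whole if a number of a shift passes 50 or a number of a turn 8.59, either way. A call with a gripper value outside its range is refused whole. The fingers move at their own pace and stop on an object; "grip_force" is the grip in N (left out, the last holds). Time passes only in rows, so rows that do not move let the fingers close, or fill a call up. It gives the time, the measured TCP pose, the force and the opening at its end, in the units of the state.
- r.observe(): the state, without advancing time (a new reading comes with each control period).
- snapshot(name): name is "scene" or "top" or "wrist"; returns the picture (420x560x3 uint8, red, green, blue); there is no depth.
- calibration(name): a dict with "fx", "fy", "cx", "cy" (pixels), "dist" ([k1, k2, p1, p2, k3] as OpenCV has them; the pictures are not rectified), "rvec" (rotation vector, rad) and "tvec" (3), from world to camera coordinates, as OpenCV has them. Camera axes: x right, y down, z forward; pixel columns grow to the right and rows downward; lengths in m; the calibration is good to about 2 mm. A picture is of the moment at which its call begins: read the wrist's pose just before it. calibration takes no time and is no camera call; for the wrist camera it gives the pose at the moment of the call.
- workorder.close_job(): hands the job in, once; it reports no verdict.
The state is a dict: "time": time; "joint_positions": joint angles; "joint_velocities": joint speeds; "effort": joint torques, N m; "tcp_pos": TCP position; "orientation": TCP orientation; "wrist_force": force on the tool from outside, world axes, zero at the start; "wrist_torque": the same for the moment, N m; "width": opening from 0.0 (shut) to 1.0 (fully open).
Only numpy, scipy, OpenCV 4.12 (cv2) and the standard library are available. Lean on these libraries where they do the work, as an engineer would, in place of code of your own. Each camera call takes 0.05 s, during which the arm holds its last target.

### The job

A white slide canister with a blue cap lies at the foot of the small ramp of the canister reader. Push it slowly up the ramp with the fingertips, without gripping or lifting it and without ever letting it roll free or run back, until it has pressed the orange spring-loaded stop plate at the top fully in; finish while still holding it there with a light push. Leave the other things on the bench where they are.

Things in the scene. Friction and masses are not known exactly. Their poses are not given: they have to be found in the camera images.
- canister: canister to push: closed rigid white cylinder, 50 mm diameter, 110 mm long, 0.1 to 0.2 kg, blue cap, yellow patch. Origin at its centre; y axis = its length; x and z turn as it rolls. Starts at rest across the ramp against the black foot lip, centre near x = -0.076, z = 0.025 in the ramp's frame; above the lip it rolls down unless a finger holds it
- ramp: fixed grey ramp bed, x = -0.111 to 0.125 in its frame, 122 mm wide between side rails 10 mm high. Origin on its surface mid-ramp, about 26 mm above the table; x points up the slope (8 degrees), y across (level), z square to the bed. Black foot lip 8 mm high at x = -0.101 to -0.095. White reader housing, 98 mm high over the table, beyond x = 0.13
- stop_face (a point): middle of the face of the orange stop plate that meets the canister, 25 mm above the bed, at x = 0.100 in the ramp's frame when the plate is out; the plate is 104 mm wide, its top edge 42 mm above the bed, 8 mm thick. With the canister just touching it the canister's centre is at x = 0.075, fully in at x = 0.087
- stop (a joint): how far the stop plate is pressed in, up the slope, in m: 0 out, 0.012 fully in at a hard end; sprung back with about 1.5 N at 0 and 4.5 N at 0.012
- spare: bystander: an identical canister with a green cap, standing upright beside the ramp, 50 mm in diameter, 110 mm high. Origin at the centre of its underside
- dropper: bystander: small white dropper bottle with a blue cap standing beside the ramp, 28 mm in diameter, 75 mm high. Origin at the centre of its underside
- amber: bystander: amber reagent bottle with a white cap, 72 mm in diameter, 150 mm high. Origin at the centre of its underside
- calculator: bystander: flat white desk calculator with orange keys, 130 x 85 x 19 mm. Origin at the centre of its underside
- marker: bystander: pink marker pen lying flat, 130 mm long along its x, 14 mm thick. Origin at the centre of its underside
Things that resemble listed ones, but are neither listed nor needed, are in the scene too. What is shaped like the canister but purple or red is not meant.

How it is judged:
By the outcome, as a careful person would: the job done as asked, in the order asked, and still so for the second after the job is handed in, while the arm keeps its last pose, push and grip.
It also fails if it takes over 38 s, if anything falls off the work surface, if the arm or the gripper's body presses on something with over 40 N, if the wrist force passes 120 N, or if a joint passes its speed limit or range.

## Working session

There is one attempt and no reset: what is moved stays moved. The work goes in short steps, Python scripts to look and compute and a tool call to move; the robot and the scene stay as the last step left them, time stands still between calls to the robot, and variables do not carry over. Pictures are saved under pics/ and viewed, and the job is handed in when it is done.

Besides the shell and the picture viewer there is one more tool, called as a command line: name --argument value ..., lists and objects as JSON in quotes. arm_command: Moves the arm, as the interface text tells. Its arguments: {"type":"object","properties":{"increments":{"type":"array","items":{"type":"array"}},"grip_force":{"type":"number"}},"required":["increments"]}

```bash
ls; mkdir -p pics; python3 - <<'E'
from cell import r, snapshot, calibration
import cv2
print(r.observe())
for n in ("scene","top"):
    im=snapshot(n); cv2.imwrite(f"pics/{n}0.png",im[:,:,::-1]); print(n,calibration(n))
E
```

```text
pics
{'time': 0.0, 'joint_positions': array([-1.36881281e+00,  2.59300749e-01,  1.53611694e+00, -7.84834506e-06,
        1.34803430e+00, -2.02760787e-01]), 'joint_velocities': array([ 0.00101706, -0.00094596, -0.00026992,  0.00034376, -0.00385602,
        0.00041679]), 'effort': array([-3.63141262e-04, -4.37312472e+01, -2.84004879e+01,  7.17266556e-02,
        4.14698990e-02, -1.44070482e-04]), 'tcp_pos': array([ 0.21648739, -0.50489977,  0.18182696]), 'orientation': array([-3.07565881e+00, -6.31069093e-01,  1.08794962e-05]), 'wrist_force': array([ 0.34107981, -0.09565687,  0.20485899]), 'wrist_torque': array([ 0.01187181,  0.01739045, -0.00144327]), 'width': 1.0011659909521868}
scene {'fx': 515.3032935870377, 'fy': 515.3032935870377, 'cx': 280.62175797739417, 'cy': 206.9013170437809, 'dist': array([-0.06700974,  0.        ,  0.        ,  0.        ,  0.        ]), 'rvec': array([ 1.87093232,  1.09675199, -0.60886193]), 'tvec': array([-0.26876858, -0.20197763,  1.5882052 ])}
top {'fx': 480.71707412103984, 'fy': 480.71707412103984, 'cx': 284.8366341233829, 'cy': 209.35634125227057, 'dist': array([-0.07790995,  0.        ,  0.        ,  0.        ,  0.        ]), 'rvec': array([ 2.17946709, -2.17081775,  0.0700779 ]), 'tvec': array([-0.00365813,  0.57465263,  1.30581549])}
```

View pics/scene0.png

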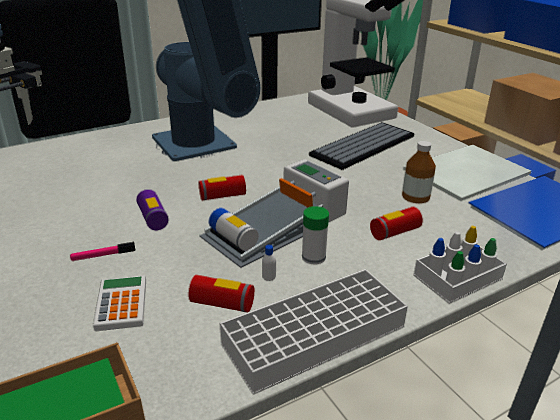

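View pics/top0.png

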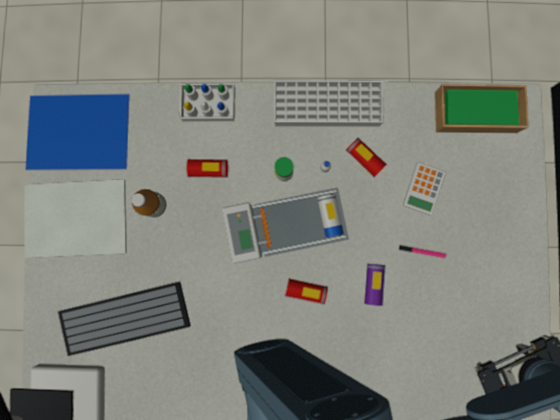

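The target is the white canister with the blue cap, at scene (233,229) and top (330,215). These could be mistaken for it (scene pixels):
- purple at (152,210)
- reds at (222,187), (397,222) and (222,292)
- the upright green-capped spare at (315,235)
- the dropper at (269,263)

Next I'll check it in a close crop.

```bash
python3 - <<'E'
import cv2
im=cv2.imread("pics/top0.png")[170:280,205:365]
cv2.imwrite("pics/crop_top.png",cv2.resize(im,None,fx=5,fy=5,interpolation=cv2.INTER_CUBIC))
im=cv2.imread("pics/scene0.png")[150:290,190:360]
cv2.imwrite("pics/crop_scene.png",cv2.resize(im,None,fx=4,fy=4,interpolation=cv2.INTER_CUBIC))
E
```

```text
(no output)
```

View pics/crop_top.png

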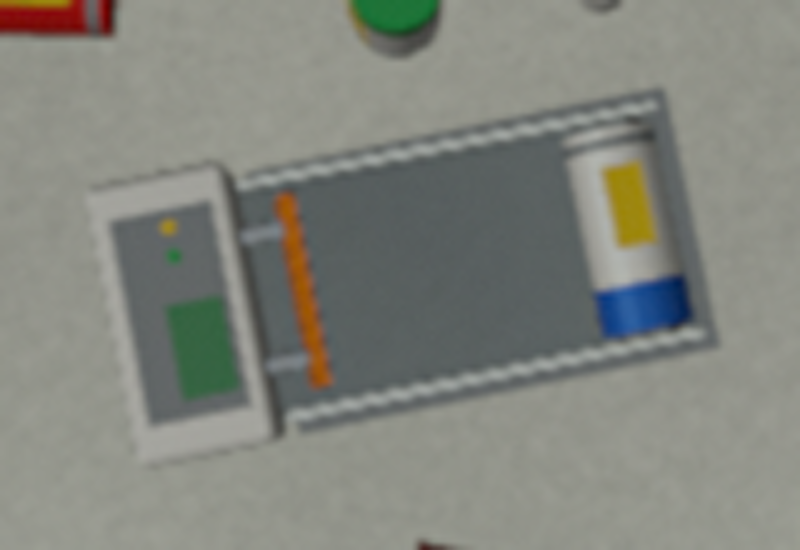

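View pics/crop_scene.png

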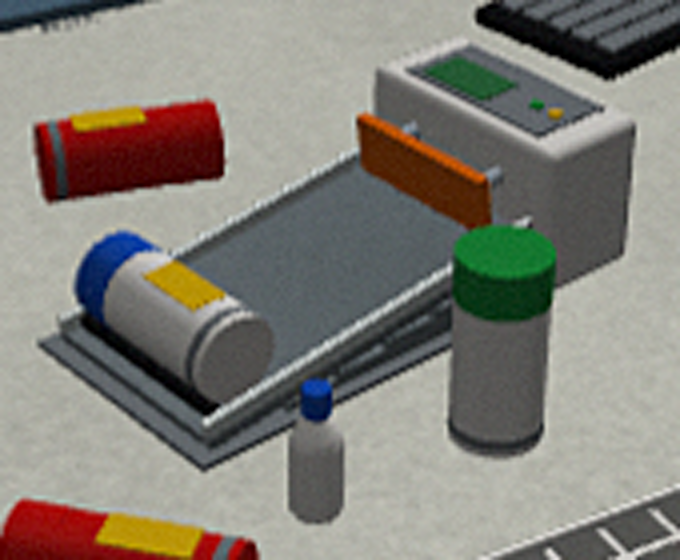

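```bash
cat > h.py <<'E'
import numpy as np, cv2
from cell import calibration
def ray(n,uv,z,c=None):
    c=c or calibration(n)
    K=np.array([[c['fx'],0,c['cx']],[0,c['fy'],c['cy']],[0,0,1]])
    p=cv2.undistortPoints(np.array(uv,float).reshape(-1,1,2),K,np.array(c['dist'])).reshape(-1,2)
    R=cv2.Rodrigues(np.array(c['rvec']))[0]; t=np.array(c['tvec'])
    d=np.c_[p,np.ones(len(p))]@R; o=-R.T@t
    return o+d*((z-o[2])/d[:,2])[:,None]
def proj(n,X,c=None):
    c=c or calibration(n)
    K=np.array([[c['fx'],0,c['cx']],[0,c['fy'],c['cy']],[0,0,1]])
    return cv2.projectPoints(np.array(X,float).reshape(-1,3),np.array(c['rvec']),np.array(c['tvec']),K,np.array(c['dist']))[0].reshape(-1,2)
E
python3 - <<'E'
from h import *
im=cv2.imread("pics/top0.png"); hsv=cv2.cvtColor(im,cv2.COLOR_BGR2HSV)
H,S,V=[hsv[...,i].astype(int) for i in range(3)]
def box(m,x0,y0,x1,y1):
    z=np.zeros_like(m);z[y0:y1,x0:x1]=m[y0:y1,x0:x1]
    n,l,st,ce=cv2.connectedComponentsWithStats(z.astype(np.uint8)); k=1+np.argmax(st[1:,4])
    ys,xs=np.where(l==k); return np.c_[xs,ys]
org=box((H>5)&(H<18)&(S>150),250,195,285,255)
z=.026+.104*np.sin(.1396)+.042*np.cos(.1396)
P=ray("top",org,z)[:,:2]; c=P.mean(0); u,s,v=np.linalg.svd(P-c)
print("plate",len(org),org.mean(0),c,v[0],np.ptp((P-c)@v[0]),np.ptp((P-c)@v[1]))
ya=v[0]; ya=ya*np.sign(-ya[0])  # ramp x ~ +y world, so ramp y ~ -x world
xa=np.array([ya[1],-ya[0]]);print("xa",xa,"yaw",np.degrees(np.arctan2(xa[1],xa[0])))
can=box(((V>135)&(S<40))|((H>100)&(H<130)&(S>120))|((H>18)&(H<32)&(S>120)),316,196,346,238)
rect=cv2.minAreaRect(can.astype(np.float32));print(rect)
Q=ray("top",[rect[0]],.040)[0]; C=ray("top",can,.040)[:,:2]; print("can",Q,C.mean(0),len(can))
print("sep along x (expect .176ish)", (c-C.mean(0))@xa,(c-C.mean(0))@ya)
B=ray("top",cv2.boxPoints(rect),.040); print(B)
# rail crop corners: outer right corners, far base
for z,pt in ((.02,(205+655/5,170+103/5)),(.02,(205+700/5,170+335/5)),(.054,(205+245/5,170+185/5)),(.054,(205+290/5,170+415/5))):
    p=ray("top",[pt],z)[0]; print(pt,p,"in plate frame",(p[:2]-c)@xa+.104,(p[:2]-c)@ya)
# bystanders
for n,pt,z in (("spare",(284,168),.11),("dropper",(326,166),.075)):print(n,ray("top",[pt],z))
# plate from scene view
E
```

```text
plate 132 [265.11363636 227.72727273] [0.52136038 0.04953106] [-0.9794515  -0.20167983] 0.1002811596397684 0.00894172660810089
xa [-0.20167983  0.9794515 ] yaw 101.63520821138783
((330.4422912597656, 217.2115478515625), (37.065948486328125, 17.65045166015625), 78.69007110595703)
can [ 0.55227543 -0.12582552  0.04      ] [ 0.5483412  -0.12295696] 495
sep along x (expect .176ish) 0.1743851336954315 -0.00836095252438856
[[ 0.59710329 -0.09242495  0.04      ]
 [ 0.60676011 -0.1396938   0.04      ]
 [ 0.50766909 -0.15909195  0.04      ]
 [ 0.49812572 -0.11207926  0.04      ]]
(336.0, 190.6) [ 0.62755068 -0.14310739  0.02      ] in plate frame -0.10609646485079703 -0.06515695192126689
(345.0, 237.0) [ 0.49903116 -0.1674496   0.02      ] in plate frame -0.10401867740884287 0.06563101606866951
(254.0, 207.0) [0.57829127 0.08152571 0.054     ] in plate frame 0.12385539319171696 -0.06221371141330203
(263.0, 253.0) [0.45459492 0.05623092 0.054     ] in plate frame 0.12402743374238541 0.06404230687738521
spare [[6.75633691e-01 8.48514435e-05 1.10000000e-01]]
dropper [[ 0.68714208 -0.11157648  0.075     ]]
```

arm_command --increments '[[0.5,[34,32,0],7.8],[0.5,[34,32,0],7.8],[0.5,[34,32,0],7.8],[0.5,[34,32,0],7.8],[0.5,[34,32,0],7.8]]'

```text
time: 0.6
tcp_pos: [0.3858, -0.3434, 0.1791]
orientation: [-2.677, -1.637, 0.004]
wrist_force: [0.5, -1.1, -0.5]
width: 0.619
```

arm_command --increments '[[0.5,[34,32,0],7.8],[0.5,[34,32,0],7.8],[0.5,[34,32,0],7.8],[0.5,[34,32,0],7.8],[0.5,[34,32,0],7.6]]'

```text
time: 1.1
tcp_pos: [0.5605, -0.1746, 0.1775]
orientation: [-1.945, -2.46, 0.007]
wrist_force: [1.0, -0.8, 0.3]
width: 0.499
```

arm_command --increments '[[0.5,[8,4,0],0],[0.5,[0,0,0],0],[0.5,[0,0,0],0],[0.5,[0,0,0],0],[0.5,[0,0,0],0]]'

```text
time: 1.6
tcp_pos: [0.569, -0.1674, 0.1753]
orientation: [-1.937, -2.461, 0.008]
wrist_force: [-0.2, 0.3, 0.3]
width: 0.499
```

```bash
python3 - <<'E'
from cell import r, snapshot, calibration
import cv2,numpy as np
from scipy.spatial.transform import Rotation as R
o=r.observe(); print(o['tcp_pos'],o['wrist_force'],o['width'],o['time'],o['joint_positions']); print(R.from_rotvec(o['orientation']).as_matrix().round(3))
c=calibration("wrist");np.save("wc.npy",c,allow_pickle=True)
for n in ("wrist","top"):
    cv2.imwrite(f"pics/{n}1.png",snapshot(n)[:,:,::-1])
E
```

```text
[ 0.56897087 -0.16743168  0.17531982] [-0.22126343  0.32816546  0.31444956] 0.49927532627250654 1.6 [-0.47180031  0.34843523  1.42784439 -0.00341097  1.37575968 -0.70835934]
[[-0.235  0.972 -0.011]
 [ 0.972  0.235  0.002]
 [ 0.004 -0.01  -1.   ]]
```

View pics/wrist1.png

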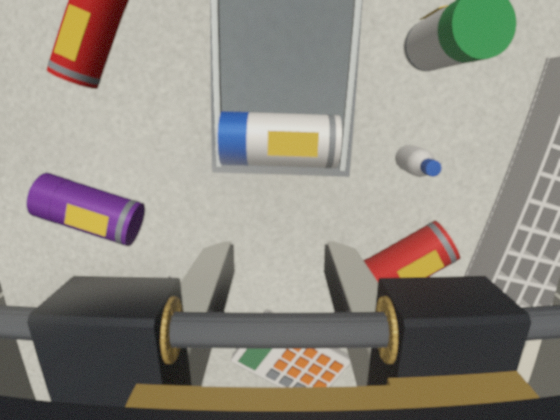

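The wrist view shows the white, blue-capped canister lying across the ramp foot at (219–342, 138), between the rails. The fingertips are near (233,245) and (325,245), below it in the picture, so they are downhill of it. I'll measure it from this view.

```bash
python3 - <<'E'
from h import *
c=np.load("wc.npy",allow_pickle=True).item()
pts=dict(cap_end=(219,138),white_end=(341,139)); 
im=cv2.imread("pics/wrist1.png"); hsv=cv2.cvtColor(im,cv2.COLOR_BGR2HSV)
H,S,V=[hsv[...,i].astype(int) for i in range(3)]
m=np.zeros(H.shape,np.uint8); sub=(slice(105,175),slice(214,347))
m[sub]=((((V>130)&(S<40))|((H>100)&(H<130)&(S>120))|((H>18)&(H<32)&(S>120)))[sub]); m=cv2.morphologyEx(m,cv2.MORPH_OPEN,np.ones((9,9)))
n,l,st,ce=cv2.connectedComponentsWithStats(m);k=1+np.argmax(st[1:,4]); ys,xs=np.where(l==k)
rect=cv2.minAreaRect(np.c_[xs,ys].astype(np.float32)); print(rect)
B=cv2.boxPoints(rect); print(B.round(1)); W=ray("wrist",B,.042,c)[:,:2]; print(W.round(4),W.mean(0))
b=sorted(W.tolist()); d=np.array(b[2])+b[3]-np.array(b[0])-b[1]; print("axis deg",np.degrees(np.arctan2(d[1],d[0])), "len",np.linalg.norm(d)/2)
# rails tops
for z,p in ((.066,(213,0)),(.02,(216,166)),(.066,(360,0)),(.02,(350,166))): print(p,ray("wrist",[p],z-.0,c)[0][:2].round(4))
cv2.imwrite("pics/wcrop.png",cv2.resize(im[0:190,190:380],None,fx=3.1,fy=3.1,interpolation=cv2.INTER_CUBIC))
E
```

```text
((280.0, 139.5), (69.0, 132.0), 90.0)
[[214. 105.]
 [346. 105.]
 [346. 174.]
 [214. 174.]]
[[ 0.4898 -0.1079]
 [ 0.6093 -0.0789]
 [ 0.6276 -0.1417]
 [ 0.5024 -0.1723]] [ 0.55727942 -0.12520311]
axis deg 13.708878469909061 len 0.12595467829575788
(213, 0) [ 0.4761 -0.0237]
(216, 166) [ 0.4996 -0.1687]
(360, 0) [0.5935 0.0047]
(350, 166) [ 0.6342 -0.1357]
```

View pics/wcrop.png

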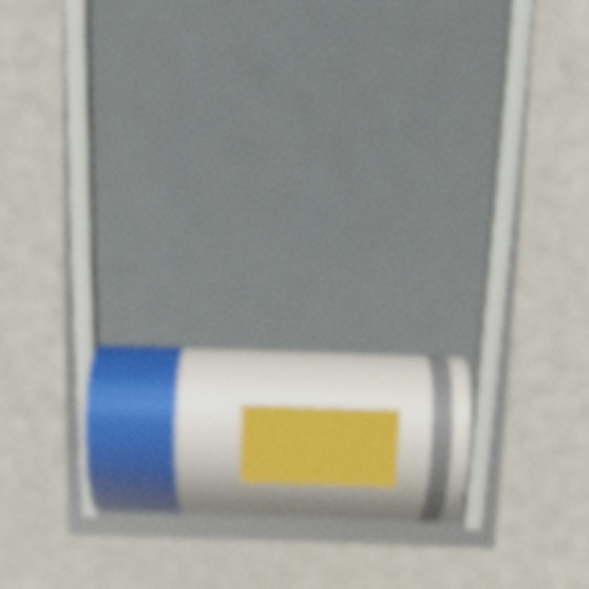

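```bash
python3 - <<'E'
from h import *
c=np.load("wc.npy",allow_pickle=True).item()
f=lambda x,y:(190+x/3.1-.3,y/3.1-.3)
W=lambda p,z:ray("wrist",[f(*p)],z,c)[0][:2]
a,b=W((89,430),.042),W((470,436),.042);print("ends",a,b,(a+b)/2,np.linalg.norm(b-a),np.degrees(np.arctan2(*(b-a)[::-1])))
# front silhouette near: lower edge of canister / edges
p1=W((79,0),.042);p2=W((91,510),.022);q1=W((519,0),.042);q2=W((474,520),.022)
print(p1,p2,q1,q2)
for u,v in((p1,p2),(q1,q2)):print("rail yaw",np.degrees(np.arctan2(*(u-v)[::-1])))
print("rail sep",np.linalg.norm(p1-q1),np.linalg.norm(p2-q2), "mid",(p1+q1)/2,(p2+q2)/2)
d=(p1+q1)/2-(p2+q2)/2; print(np.degrees(np.arctan2(*d[::-1])))
E
```

```text
ends [ 0.49994108 -0.13742927] [ 0.61408678 -0.11147746] [ 0.55701393 -0.12445337] 0.11705869471150333 12.80885068867736
[ 0.47213491 -0.01762776] [ 0.50260581 -0.16569743] [0.59413626 0.01193081] [ 0.62675629 -0.13876199]
rail yaw 101.62842413413395
rail yaw 102.21420091313588
rail sep 0.12553101919007534 0.12703881130492795 mid [ 0.53313559 -0.00284848] [ 0.56468105 -0.15222971]
101.92420015792702
```

arm_command --increments '[[0.5,[-1,-6,-30],-0.9],[0.5,[-1,-5,-30],-0.9],[0.5,[-1,0,-30],0],[0.5,[0,0,-25],0],[0.5,[0,0,-18],0]]'

```text
time: 2.2
tcp_pos: [0.567, -0.1845, 0.0441]
orientation: [1.99, 2.427, -0.005]
wrist_force: [0.1, -0.2, 0.6]
width: 0.504
```

arm_command --increments '[[0.5,[0,0,0],0],[0.5,[0,0,0],0],[0.5,[0,0,0],0],[0.5,[0,0,0],0],[0.5,[0,0,0],0]]'

```text
time: 2.7
tcp_pos: [0.5663, -0.1865, 0.0454]
orientation: [1.994, 2.423, -0.005]
wrist_force: [0.2, 0.3, -0.3]
width: 0.501
```

arm_command --increments '[[0.5,[0,1,-9],0.4],[0.5,[0,1,-8],0.3],[0.5,[0,4,-2],0],[0.5,[0,4,0],0],[0.5,[0,3,0],0]]'

```text
time: 3.2
tcp_pos: [0.5669, -0.1727, 0.0258]
orientation: [1.977, 2.435, -0.004]
wrist_force: [-0.1, 0.0, 0.3]
width: 0.496
```

```bash
python3 - <<'E'
from cell import r, snapshot, calibration
import cv2
o=r.observe(); print(o['tcp_pos'],o['wrist_force'],o['time'])
for n in ("wrist","scene"): cv2.imwrite(f"pics/{n}2.png",snapshot(n)[:,:,::-1])
im=cv2.imread("pics/scene2.png")[120:300,150:370]
cv2.imwrite("pics/scene2c.png",cv2.resize(im,None,fx=3.3,fy=3.3,interpolation=cv2.INTER_CUBIC))
E
```

```text
[ 0.56686466 -0.1727428   0.02577257] [-0.14456141  0.02921284  0.33873121] 3.2
```

View pics/wrist2.png

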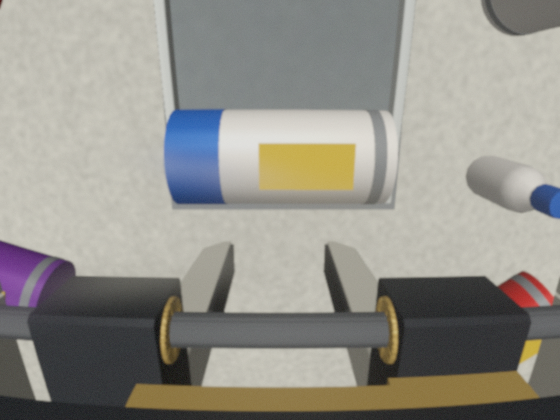

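View pics/scene2c.png

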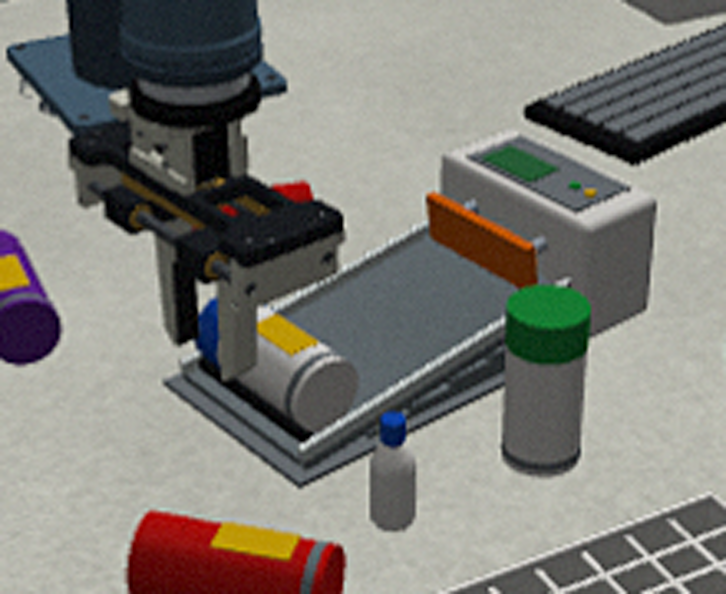

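The fingers are at the downhill side of the canister and centred on it: finger mid-column is about 279 and the canister's is about 281 in the wrist view. Next I approach slowly.

arm_command --increments '[[0.5,[-0.5,3,1.5],0],[0.5,[-0.5,3,1.5],0],[0.5,[-0.5,3,0.5],0],[0.5,[-0.5,2.5,0.5],0],[0.5,[-0.5,2.5,0.5],0]]'

```text
time: 3.8
tcp_pos: [0.5649, -0.1579, 0.0316]
orientation: [1.975, 2.434, -0.004]
wrist_force: [-0.3, 0.2, -0.6]
width: 0.5
```

arm_command --increments '[[0.5,[-0.8,2,-0.5],0],[0.5,[-0.8,2,-0.3],0],[0.5,[-0.8,2,0],0],[0.5,[-0.8,2,0.2],0],[0.5,[-0.8,2,0.3],0]]'

```text
time: 4.3
tcp_pos: [0.5605, -0.147, 0.0313]
orientation: [1.975, 2.434, -0.004]
wrist_force: [-0.5, 0.4, -0.2]
width: 0.502
```

```bash
cat > look.py <<'E'
import sys,cv2
from cell import r,snapshot
k=sys.argv[1]
for n in sys.argv[2:]: cv2.imwrite(f"pics/{n}{k}.png",snapshot(n)[:,:,::-1])
if "scene" in sys.argv:
    im=cv2.imread(f"pics/scene{k}.png")[120:300,150:370]
    cv2.imwrite(f"pics/scene{k}c.png",cv2.resize(im,None,fx=3.3,fy=3.3,interpolation=cv2.INTER_CUBIC))
o=r.observe();print(o['time'],o['tcp_pos'].round(4),o['wrist_force'].round(2))
E
python3 look.py 3 wrist
```

```text
4.35 [ 0.5603 -0.1466  0.0313] [-0.9   0.53  0.49]
```

View pics/wrist3.png

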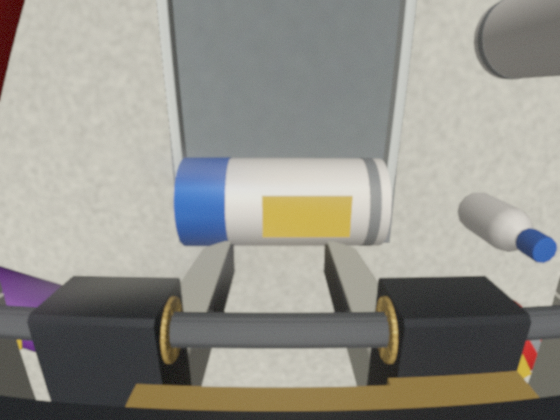

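The canister's near edge (row 245) has now reached the fingertips (row 243), so they are just in contact. It is still square, with its middle at column 283. I continue pushing slowly.

arm_command --increments '[[0.5,[-0.5,2.5,0.3],0],[0.5,[-0.5,2.5,0.3],0],[0.5,[-0.5,2.5,0.3],0],[0.5,[-0.5,2.5,0.3],0],[0.5,[-0.5,2.5,0.3],0]]'

```text
time: 4.85
tcp_pos: [0.5577, -0.1333, 0.033]
orientation: [1.975, 2.434, -0.004]
wrist_force: [0.1, 0.4, -0.8]
width: 0.498
```

```bash
python3 look.py 4 wrist scene
```

```text
4.95 [ 0.5576 -0.1332  0.033 ] [ 0.02 -0.54 -0.42]
```

View pics/wrist4.png

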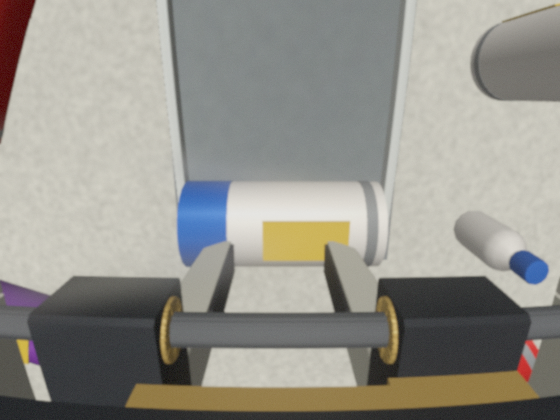

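View pics/scene4c.png

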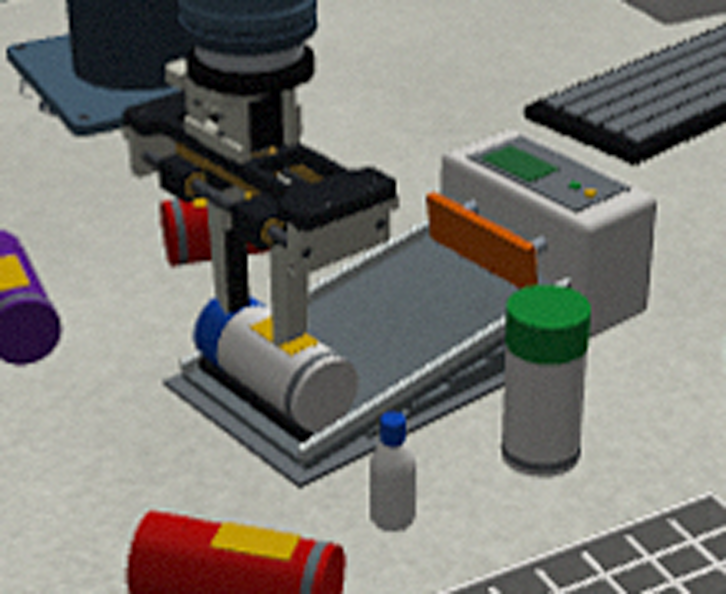

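```bash
python3 look.py 5 top; python3 - <<'E'
from h import *
from cell import r
o=r.observe();p=o['tcp_pos']; ya=np.array([-.979,-.2045,0])
for n in("scene","top"):
    print(n,[proj(n,p+k*ya).round(1).tolist() for k in(-.03,0,.03)], "can c",proj(n,[.555,-.1245,.04]).round(1))
c=calibration("wrist");R=cv2.Rodrigues(c['rvec'])[0];print("cam",-R.T@c['tvec'], "tcp px",[proj("wrist",p+k*ya,c).round(1).tolist() for k in(-.03,0,.03)])
im=cv2.imread("pics/top5.png")[170:280,205:365]
cv2.imwrite("pics/top5c.png",cv2.resize(im,None,fx=5,fy=5,interpolation=cv2.INTER_CUBIC))
E
```

```text
5.0 [ 0.5577 -0.1334  0.033 ] [-1.03 -0.82  0.29]
scene [[[238.3, 237.6]], [[229.8, 231.6]], [[221.5, 225.8]]] can c [[232.9 227.2]]
top [[[330.7, 204.7]], [[333.0, 215.4]], [[335.3, 226.1]]] can c [[330.  216.2]]
cam [ 0.54025971 -0.05799299  0.23444841] tcp px [[[329.1, 232.4]], [[280.4, 232.4]], [[231.7, 232.3]]]
```

View pics/top5c.png

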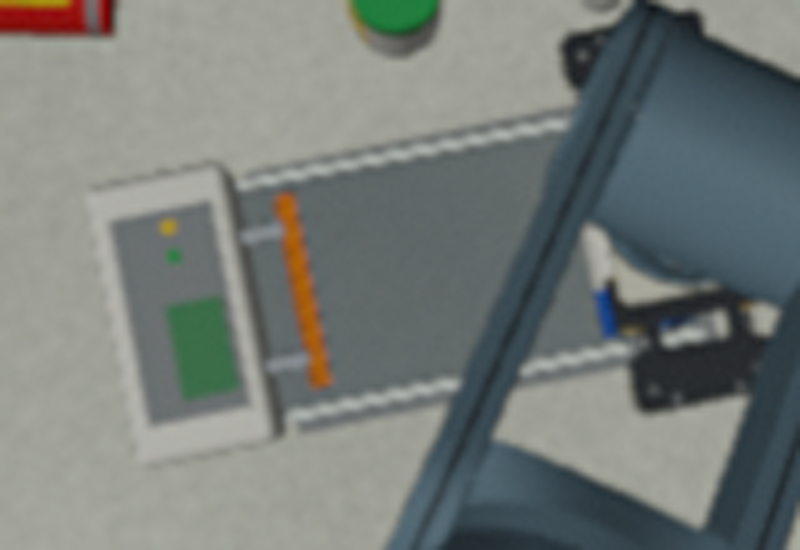

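```bash
python3 - <<'E'
from h import *
ya=np.array([-.979,-.2045,0])
p2=np.array([.5669,-.1727,.0258]);print("scene2 tips",[proj("scene",p2+k*ya).round(1).tolist() for k in(-.03,0,.03)])
c=calibration("scene");R=cv2.Rodrigues(c['rvec'])[0];print("cam",-R.T@c['tvec'])
a=[cv2.resize(cv2.imread(f"pics/scene{k}.png")[185:265,190:280],None,fx=4.4,fy=6,interpolation=cv2.INTER_CUBIC) for k in("2","4")]
cv2.imwrite("pics/cmp.png",np.hstack(a))
E
```

```text
scene2 tips [[[223.1, 247.9]], [[214.7, 241.6]], [[206.5, 235.5]]]
cam [ 1.4053406  -0.49916891  0.64130762]
```

View pics/cmp.png

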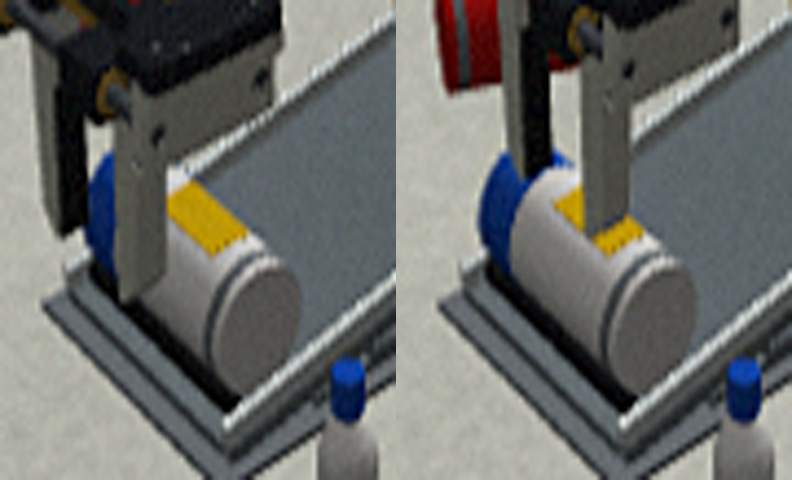

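```bash
python3 - <<'E'
from h import *
from cell import r
o=r.observe();p=o['tcp_pos'];ya=np.array([-.979,-.2045,0]);c=calibration("wrist")
for dz in(0,.01,.02,.03,.04):
    q=p+[0,0,dz]
    print(dz,[proj("scene",q+k*ya).round(1)[0].tolist() for k in(-.03,.03)],[proj("wrist",q+k*ya,c).round(1)[0].tolist() for k in(-.03,-.023,.023)])
    
p2=np.array([.5669,-.1727,.0258])
for dz in(0,.01,.02,.03,.04): print(dz,[proj("scene",p2+[0,0,dz]+k*ya).round(1)[0].tolist() for k in(-.03,.03)])
E
```

```text
0 [[238.3, 237.6], [221.5, 225.8]] [[329.1, 232.4], [317.8, 232.4], [243.0, 232.3]]
0.01 [[238.2, 233.7], [221.3, 221.9]] [[331.5, 238.5], [319.6, 238.5], [241.4, 238.4]]
0.02 [[238.0, 229.7], [221.1, 218.0]] [[334.1, 245.2], [321.7, 245.2], [239.7, 245.1]]
0.03 [[237.9, 225.6], [220.9, 214.0]] [[336.9, 252.6], [323.9, 252.6], [237.7, 252.5]]
0.04 [[237.7, 221.5], [220.6, 210.0]] [[340.1, 260.7], [326.3, 260.8], [235.6, 260.7]]
0 [[223.1, 247.9], [206.5, 235.5]]
0.01 [[222.9, 243.9], [206.3, 231.6]]
0.02 [[222.7, 239.9], [206.0, 227.6]]
0.03 [[222.4, 235.8], [205.7, 223.6]]
0.04 [[222.2, 231.7], [205.4, 219.6]]
```

Pictures 3 and 4 correct my earlier reading. The canister has not moved: its end ellipse is in the same place in scene2 and scene4. The fingers are above it, because both views put the real tips about 35 mm higher than the reported TCP. I'll raise, back off downhill, and lower on what the cameras show.

arm_command --increments '[[0.5,[0,0,10],0],[0.5,[0,0,6],0],[0.5,[3,-14,0],0],[0.5,[3,-15,0],0],[0.5,[3,-15,0],0]]'

```text
time: 5.5
tcp_pos: [0.5677, -0.1796, 0.0514]
orientation: [1.971, 2.435, -0.003]
wrist_force: [0.6, -0.1, -0.6]
width: 0.499
```

arm_command --increments '[[0.5,[0,-3,0],0],[0.5,[0,0,-15],0],[0.5,[0,0,-14],0],[0.5,[0,0,-4],0],[0.5,[0,0,0],0]]'

```text
time: 6.0
tcp_pos: [0.5679, -0.1886, 0.0161]
orientation: [1.978, 2.429, -0.004]
wrist_force: [0.6, 0.1, -0.8]
width: 0.497
```

```bash
python3 look.py 6 wrist scene
```

```text
6.1 [ 0.5683 -0.1886  0.0168] [ 0.6   0.02 -0.09]
```

View pics/scene6c.png

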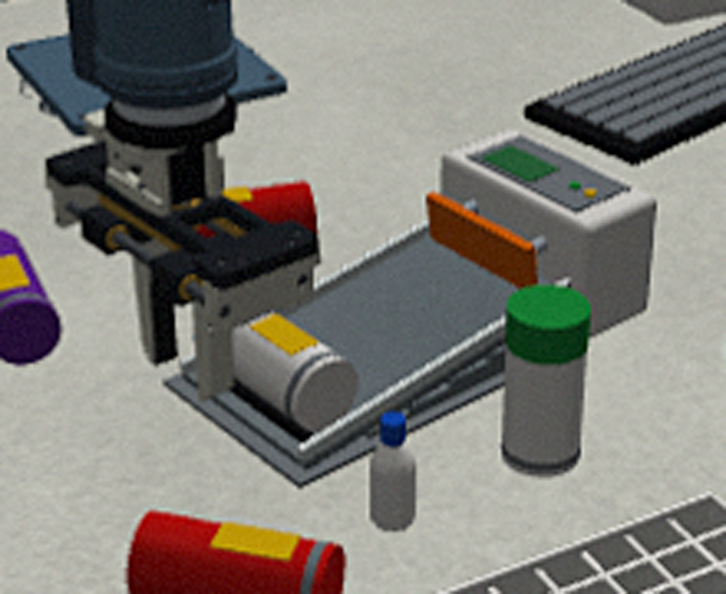

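View pics/wrist6.png

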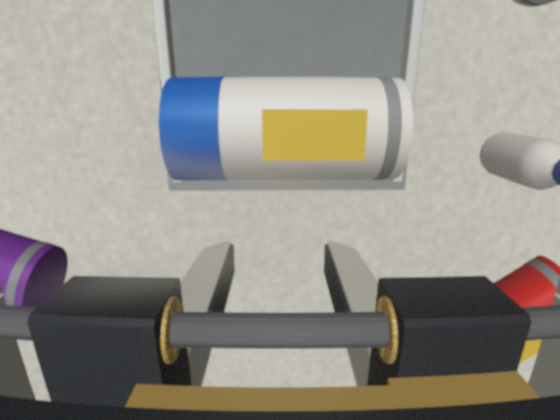

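```bash
python3 - <<'E'
from h import *
from cell import r
o=r.observe();p=o['tcp_pos'];ya=np.array([-.979,-.2045,0]);xa=np.array([-.2045,.979,0]);c=calibration("wrist")
for dz in(0,.01,.02,.03,.035,.04):
    q=p+[0,0,dz]
    print(dz,[proj("scene",q+k*ya+e*xa).round(1)[0].tolist() for k,e in((-.0233,-.0075),(-.0233,.0075),(-.04,-.0075),(-.04,.0075),(.023,-.0075))],[proj("wrist",q+k*ya+.0075*xa,c).round(1)[0].tolist() for k in(-.0233,.0233)])
cv2.imwrite("pics/z6.png",cv2.resize(cv2.imread("pics/scene6.png")[190:260,180:250],None,fx=8,fy=8,interpolation=cv2.INTER_CUBIC))
E
```

```text
0 [[211.6, 253.9], [217.6, 251.1], [216.4, 257.6], [222.4, 254.7], [199.0, 244.0]] [[318.7, 220.8], [242.2, 221.0]]
0.01 [[211.4, 249.9], [217.4, 247.2], [216.1, 253.6], [222.1, 250.8], [198.7, 240.1]] [[320.7, 226.5], [240.6, 226.6]]
0.02 [[211.1, 245.9], [217.1, 243.2], [215.8, 249.5], [221.9, 246.8], [198.4, 236.2]] [[322.8, 232.7], [238.8, 232.9]]
0.03 [[210.8, 241.8], [216.9, 239.1], [215.6, 245.5], [221.7, 242.7], [198.0, 232.2]] [[325.1, 239.5], [236.8, 239.7]]
0.035 [[210.6, 239.8], [216.7, 237.1], [215.4, 243.4], [221.5, 240.6], [197.9, 230.2]] [[326.4, 243.2], [235.7, 243.5]]
0.04 [[210.5, 237.7], [216.6, 235.1], [215.3, 241.3], [221.4, 238.6], [197.7, 228.2]] [[327.7, 247.1], [234.6, 247.4]]
```

View pics/z6.png

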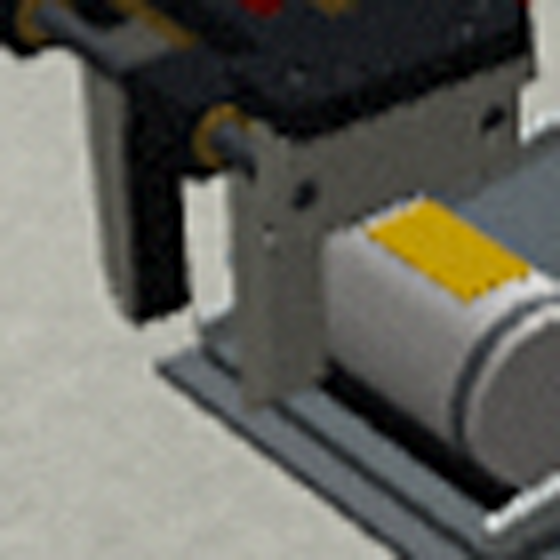

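Both views agree that the real tip is about 36 mm above the reported TCP, so I need a reported z of about -0.007. Next I lower to that.

arm_command --increments '[[0.5,[0,2,-11],0],[0.5,[0,2,-8],0],[0.5,[0,2,-3],0],[0.5,[0,1,-1],0],[0.5,[0,0,0],0]]'

```text
time: 6.6
tcp_pos: [0.569, -0.1803, -0.0071]
orientation: [1.975, 2.429, -0.003]
wrist_force: [-0.2, -0.1, 0.0]
width: 0.497
```

```bash
python3 look.py 7 scene; python3 -c "
import cv2
cv2.imwrite('pics/z7.png',cv2.resize(cv2.imread('pics/scene7.png')[190:260,180:250],None,fx=8,fy=8,interpolation=cv2.INTER_CUBIC))"
```

```text
6.65 [ 0.5691 -0.1804 -0.007 ] [ 0.52 -0.38  0.9 ]
```

View pics/z7.png

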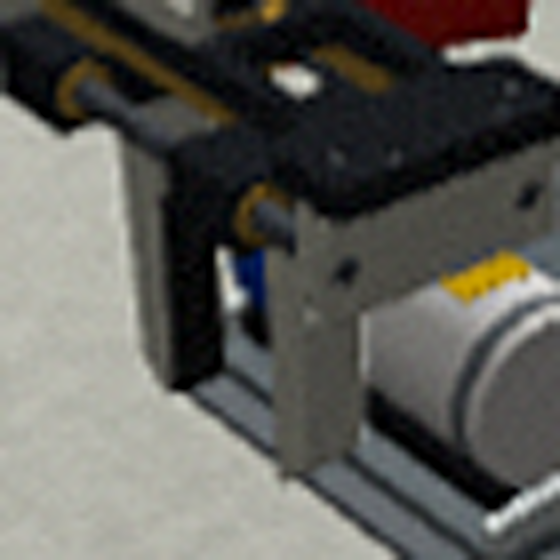

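arm_command --increments '[[0.5,[-1.2,4,0.5],0.2],[0.5,[-1.2,4,0.3],0.2],[0.5,[-1,3,0.3],0],[0.5,[-1,3,0.2],0],[0.5,[-1,2,0.2],0]]'

```text
time: 7.15
tcp_pos: [0.564, -0.1635, -0.0044]
orientation: [1.964, 2.435, -0.002]
wrist_force: [0.7, 0.4, -0.3]
width: 0.503
```

arm_command --increments '[[0.5,[-0.5,2,0.2],0],[0.5,[-0.5,2,0.2],0],[0.5,[-0.5,2,0.2],0],[0.5,[-0.5,2,0.3],0],[0.5,[-0.5,2,0.3],0]]'

```text
time: 7.65
tcp_pos: [0.5628, -0.1547, -0.0017]
orientation: [1.962, 2.431, -0.003]
wrist_force: [-0.7, -2.4, 2.0]
width: 0.499
```

```bash
python3 look.py 8 scene wrist; python3 -c "
import cv2
cv2.imwrite('pics/z8.png',cv2.resize(cv2.imread('pics/scene8.png')[190:260,190:260],None,fx=8,fy=8,interpolation=cv2.INTER_CUBIC))"
```

```text
7.75 [ 0.5628 -0.1544 -0.0017] [ 0.61 -2.48  3.55]
```

View pics/z8.png

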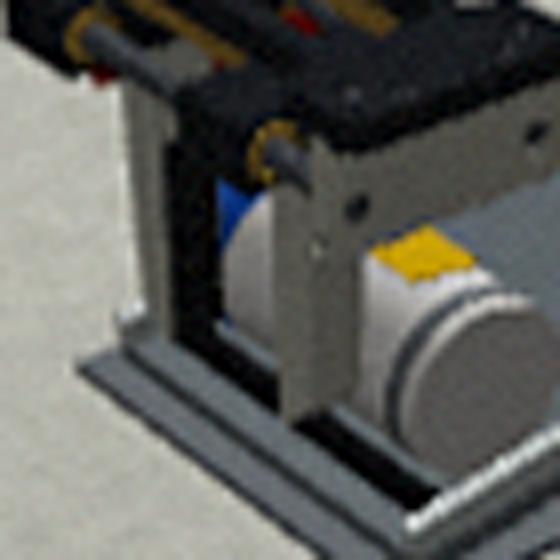

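View pics/wrist8.png

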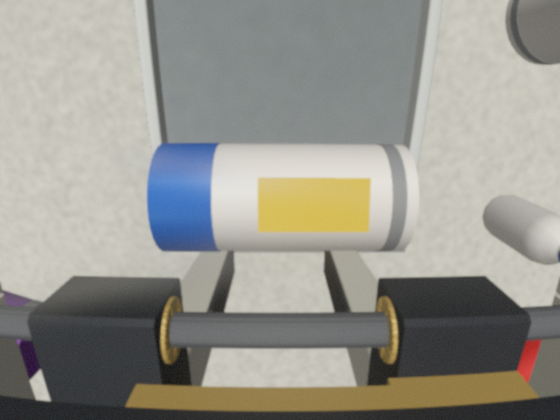

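This time the contact is real. The fingers sit behind the canister and below its top, the wrist force is about 2.5 N downhill, and the canister has just begun to leave the lip. I continue slowly.

arm_command --increments '[[0.5,[-0.5,2.5,0],0],[0.5,[-0.5,2.5,0],0],[0.5,[-0.5,2.5,0],0],[0.5,[-0.5,2.5,0],0],[0.5,[-0.5,2.5,0.2],0]]'

```text
time: 8.25
tcp_pos: [0.5622, -0.1441, 0.0001]
orientation: [1.958, 2.426, -0.004]
wrist_force: [0.5, -4.7, 4.0]
width: 0.501
```

```bash
python3 look.py 9 scene wrist; python3 -c "
import cv2
cv2.imwrite('pics/z9.png',cv2.resize(cv2.imread('pics/scene9.png')[180:260,190:270],None,fx=7,fy=7,interpolation=cv2.INTER_CUBIC))"
```

```text
8.35 [ 0.562  -0.1435  0.    ] [ 1.16 -2.93  2.74]
```

View pics/z9.png

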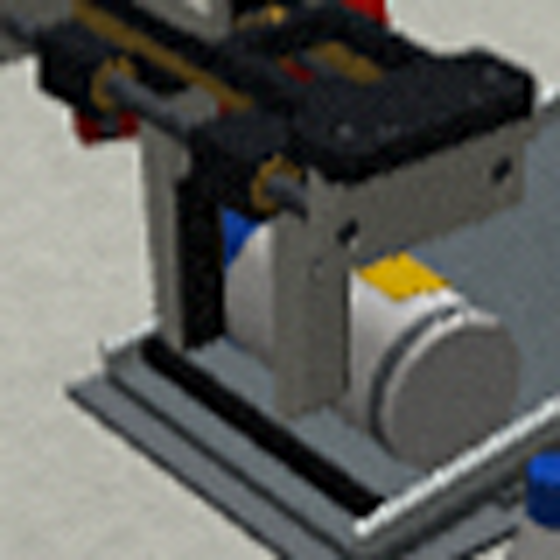

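View pics/wrist9.png

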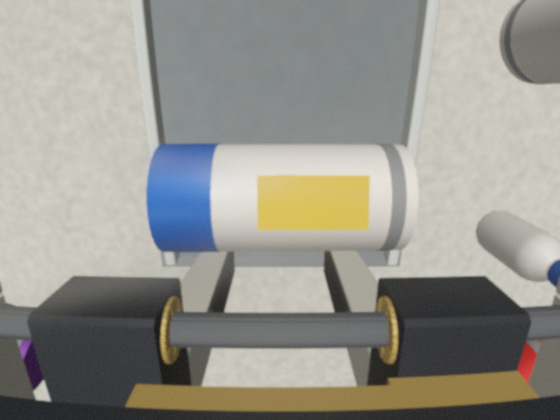

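The canister is pushed squarely and clear of the lip, in contact, and centred between the rails. I continue.

arm_command --increments '[[0.5,[-1,3.2,0.1],-0.1],[0.5,[-1,3.2,0.1],-0.1],[0.5,[-1,3.2,0.1],0],[0.5,[-1,3.2,0.1],0],[0.5,[-1,3.2,0.1],0]]'

```text
time: 8.85
tcp_pos: [0.5593, -0.1291, 0.0019]
orientation: [1.959, 2.418, -0.003]
wrist_force: [-0.2, -5.2, 4.0]
width: 0.503
```

arm_command --increments '[[0.5,[-1,3.2,0.2],0],[0.5,[-1,3.2,0.2],0],[0.5,[-1,3.2,0.2],0],[0.5,[-1,3.2,0.2],0],[0.5,[-1,3.2,0.2],0]]'

```text
time: 9.35
tcp_pos: [0.5558, -0.1133, 0.0041]
orientation: [1.956, 2.415, -0.002]
wrist_force: [1.1, -4.7, 4.3]
width: 0.501
```

```bash
python3 look.py 10 wrist
```

```text
9.4 [ 0.5554 -0.1125  0.004 ] [ 0.67 -2.66  2.19]
```

View pics/wrist10.png

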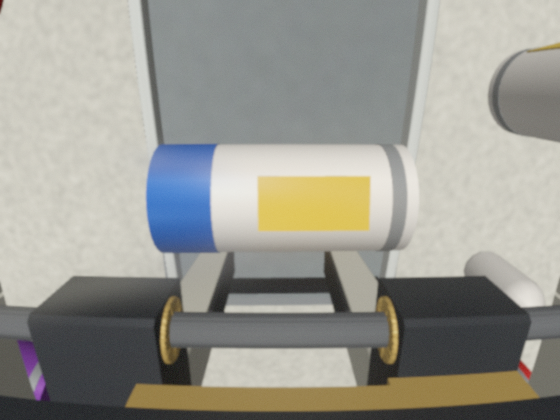

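arm_command --increments '[[0.5,[-0.9,3.2,0],0],[0.5,[-0.9,3.2,0],0],[0.5,[-0.9,3.2,0],0],[0.5,[-0.9,3.2,0],0],[0.5,[-0.9,3.2,0],0]]'

```text
time: 9.9
tcp_pos: [0.5524, -0.0976, 0.0052]
orientation: [1.954, 2.412, -0.003]
wrist_force: [0.2, -5.1, 4.7]
width: 0.501
```

arm_command --increments '[[0.5,[-0.9,3.2,0],0],[0.5,[-0.9,3.2,0],0],[0.5,[-0.9,3.2,0],0],[0.5,[-0.9,3.2,0],0],[0.5,[-0.9,3.2,0],0]]'

```text
time: 10.4
tcp_pos: [0.5495, -0.0828, 0.0066]
orientation: [1.95, 2.408, -0.003]
wrist_force: [1.3, -6.0, 5.0]
width: 0.502
```

arm_command --increments '[[0.5,[-0.9,3.2,0],0],[0.5,[-0.9,3.2,0],0],[0.5,[-0.9,3.2,0],0],[0.5,[-0.9,3.2,0],0],[0.5,[-0.9,3.2,0],0]]'

```text
time: 10.9
tcp_pos: [0.5465, -0.0681, 0.008]
orientation: [1.947, 2.404, -0.004]
wrist_force: [0.7, -5.8, 5.4]
width: 0.505
```

```bash
python3 look.py 11 wrist scene
```

```text
11.0 [ 0.546  -0.0673  0.0076] [ 1.44 -2.5   2.6 ]
```

View pics/wrist11.png

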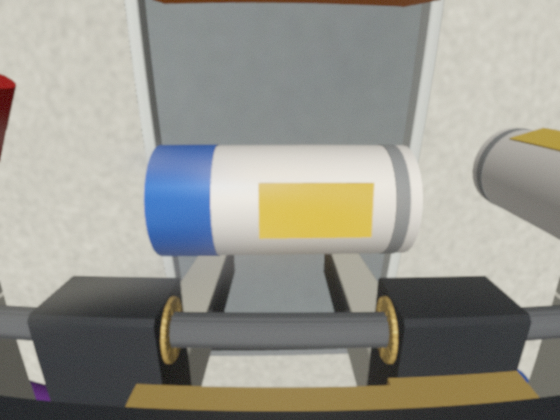

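View pics/scene11c.png

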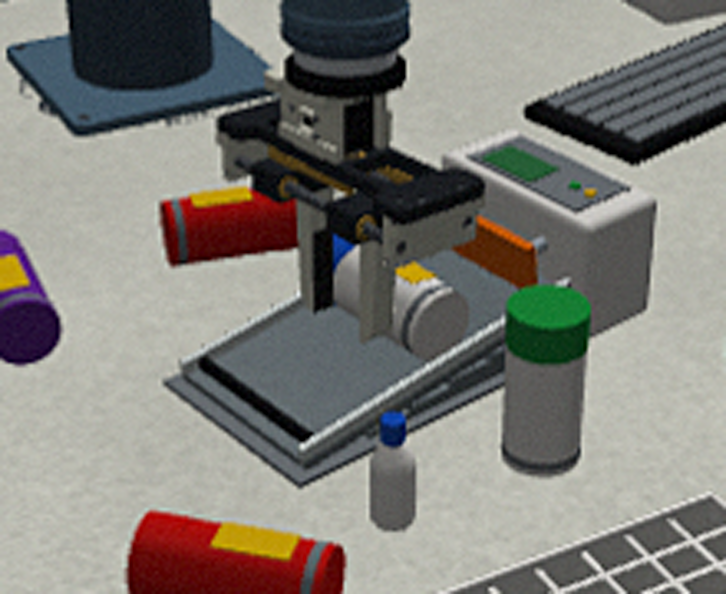

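arm_command --increments '[[0.5,[-0.9,3.2,0.2],0],[0.5,[-0.9,3.2,0.2],0],[0.5,[-0.9,3.2,0.2],0],[0.5,[-0.9,3.2,0.2],0],[0.5,[-0.9,3.2,0.2],0]]'

```text
time: 11.5
tcp_pos: [0.5429, -0.0531, 0.0095]
orientation: [1.945, 2.402, -0.005]
wrist_force: [1.2, -4.8, 4.5]
width: 0.501
```

arm_command --increments '[[0.5,[-0.9,3.2,0.2],0],[0.5,[-0.9,3.2,0.2],0],[0.5,[-0.9,3.2,0.2],0],[0.5,[-0.9,3.2,0.2],0],[0.5,[-0.9,3.2,0.2],0]]'

```text
time: 12.0
tcp_pos: [0.5396, -0.0388, 0.0116]
orientation: [1.942, 2.399, -0.006]
wrist_force: [2.1, -5.3, 4.2]
width: 0.498
```

arm_command --increments '[[0.5,[-0.8,2.8,0.2],0],[0.5,[-0.8,2.8,0.2],0],[0.5,[-0.8,2.8,0.2],0],[0.5,[-0.8,2.8,0.2],0],[0.5,[-0.8,2.8,0.2],0]]'

```text
time: 12.5
tcp_pos: [0.5365, -0.0262, 0.0134]
orientation: [1.94, 2.397, -0.008]
wrist_force: [0.9, -5.6, 4.5]
width: 0.497
```

```bash
python3 look.py 12 wrist scene
```

```text
12.6 [ 0.5362 -0.0256  0.0132] [ 2.67 -3.56  3.62]
```

View pics/wrist12.png

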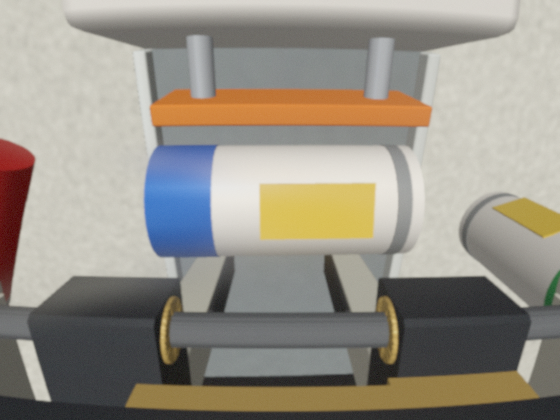

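View pics/scene12c.png

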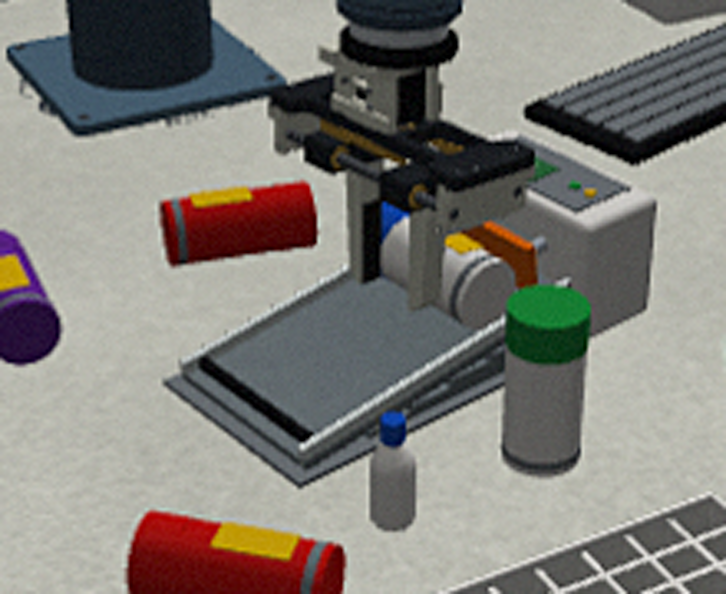

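arm_command --increments '[[0.5,[-0.7,2.6,0.2],0],[0.5,[-0.7,2.6,0.2],0],[0.5,[-0.7,2.6,0.2],0],[0.5,[-0.7,2.6,0.2],0],[0.5,[-0.7,2.6,0.2],0]]'

```text
time: 13.1
tcp_pos: [0.5336, -0.0147, 0.0148]
orientation: [1.939, 2.396, -0.01]
wrist_force: [1.4, -5.2, 4.5]
width: 0.502
```

arm_command --increments '[[0.5,[-0.7,2.6,0.2],0],[0.5,[-0.7,2.6,0.2],0],[0.5,[-0.7,2.6,0.2],0],[0.5,[-0.7,2.6,0.2],0],[0.5,[-0.7,2.6,0.2],0]]'

```text
time: 13.6
tcp_pos: [0.5315, -0.0054, 0.0162]
orientation: [1.936, 2.391, -0.014]
wrist_force: [1.3, -7.9, 2.9]
width: 0.499
```

```bash
python3 look.py 13 wrist scene
```

```text
13.7 [ 0.5315 -0.0051  0.0162] [ 2.22 -6.68  3.95]
```

View pics/wrist13.png

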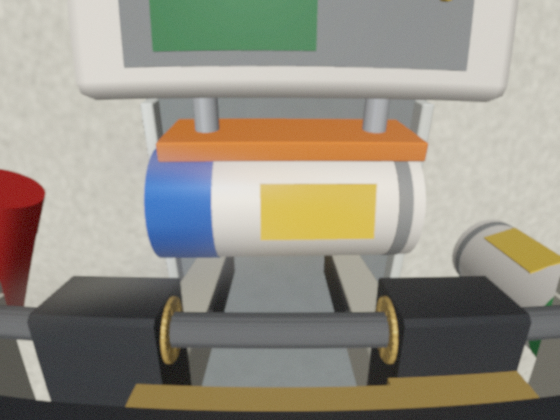

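View pics/scene13c.png

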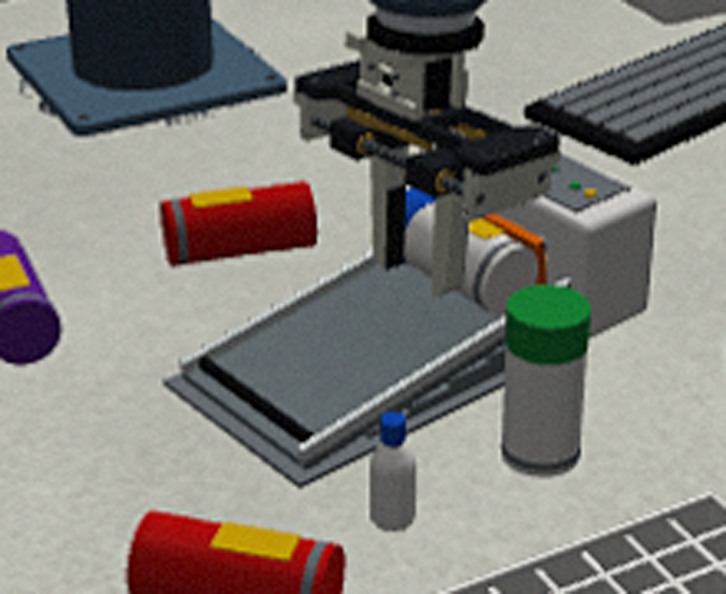

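The plate is now touched (canister at the orange edge, row ~157) and the force is rising, so the spring is compressing. I keep pressing in gently.

arm_command --increments '[[0.5,[-0.7,2.8,0.2],0],[0.5,[-0.7,2.8,0.2],0],[0.5,[-0.7,2.8,0.2],0],[0.5,[-0.7,2.8,0.2],0],[0.5,[-0.7,2.8,0.2],0]]'

```text
time: 14.2
tcp_pos: [0.5309, -0.0023, 0.0171]
orientation: [1.926, 2.383, -0.03]
wrist_force: [2.8, -15.8, -1.6]
width: 0.501
```

```bash
python3 look.py 14 wrist
```

```text
14.25 [ 0.5309 -0.0023  0.0171] [  2.84 -15.93  -1.52]
```

View pics/wrist14.png

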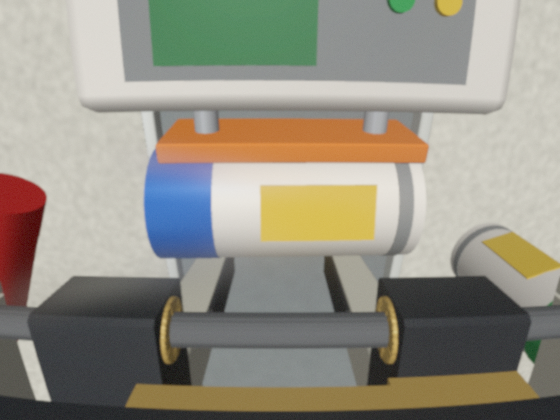

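```bash
python3 look.py 15 top; python3 - <<'E'
from h import *
c=calibration("wrist"); O=np.array([.541,-.0457]);xa=np.array([-.2045,.979])
for nm,uv,z in(("plate back top",(291,120.5),.0828),("plate front top",(291,143),.0815),("housing front top",(291,109),.098)):
    p=ray("wrist",[uv],z,c)[0]; print(nm,p.round(4),"s",((p[:2]-O)@xa).round(4))
a=[cv2.imread(f"pics/top{k}.png")[195:262,220:290] for k in("0","15")]
cv2.imwrite("pics/t15.png",cv2.resize(np.hstack(a),None,fx=5.5,fy=5.5,interpolation=cv2.INTER_CUBIC))
w=[cv2.imread(f"pics/wrist{k}.png")[80:180,130:440] for k in("13","14")]
cv2.imwrite("pics/w15.png",cv2.resize(np.vstack(w),None,fx=2.5,fy=2.5,interpolation=cv2.INTER_CUBIC))
E
```

```text
14.3 [ 0.5309 -0.0023  0.0171] [  2.82 -16.19  -1.  ]
plate back top [0.5162 0.0715 0.0828] s 0.1198
plate front top [0.5182 0.0632 0.0815] s 0.1113
housing front top [0.5141 0.0766 0.098 ] s 0.1252
```

View pics/t15.png

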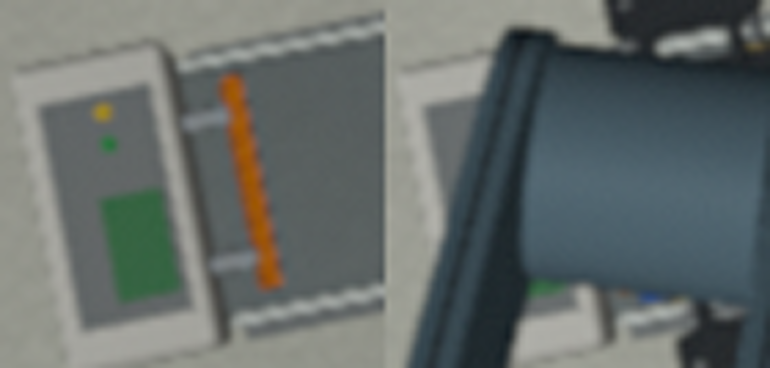

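View pics/w15.png

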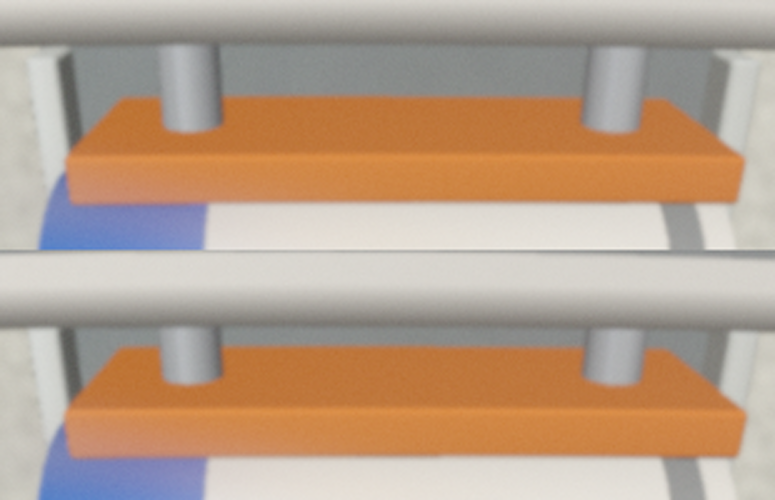

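```bash
python3 - <<'E'
from h import *
w=[cv2.imread(f"pics/wrist{k}.png") for k in("12","13","14")]
for col in (250,320):
  for im,k in zip(w,(12,13,14)):
    x=im[:,col-8:col+8].astype(int).mean(1); R=x[:,2];G=x[:,1];B=x[:,0]
    org=np.where((R-B>80)&(R-G>40)&(np.arange(420)<180)&(np.arange(420)>75))[0]
    L=x.mean(1); g=np.diff(L)
    m=(R-B)
    inner=L[org[0]:org[-1]]; e=org[0]+5+np.argmax(np.diff(inner)[5:-4])
    h=np.argmin(g[30:org[0]-3])+30
    print(col,k,"orange",org[0],org[-1],"back-top edge",e,"housing edge",h)
c=calibration("wrist");O=np.array([.541,-.0457]);xa=np.array([-.2045,.979])
np.save("c14.npy",c,allow_pickle=True)
E
```

```text
250 12 orange 89 124 back-top edge 103 housing edge 78
250 13 orange 119 159 back-top edge 140 housing edge 91
250 14 orange 119 161 back-top edge 142 housing edge 103
320 12 orange 90 124 back-top edge 103 housing edge 30
320 13 orange 119 159 back-top edge 141 housing edge 93
320 14 orange 119 161 back-top edge 142 housing edge 106
```

```bash
python3 - <<'E'
import cv2,numpy as np
w=[cv2.imread(f"pics/wrist{k}.png")[20:170,220:300] for k in("12","13","14")]
cv2.imwrite("pics/w16.png",cv2.resize(np.hstack(w),None,fx=3,fy=3.8,interpolation=cv2.INTER_CUBIC))
E
```

```text
(no output)
```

View pics/w16.png

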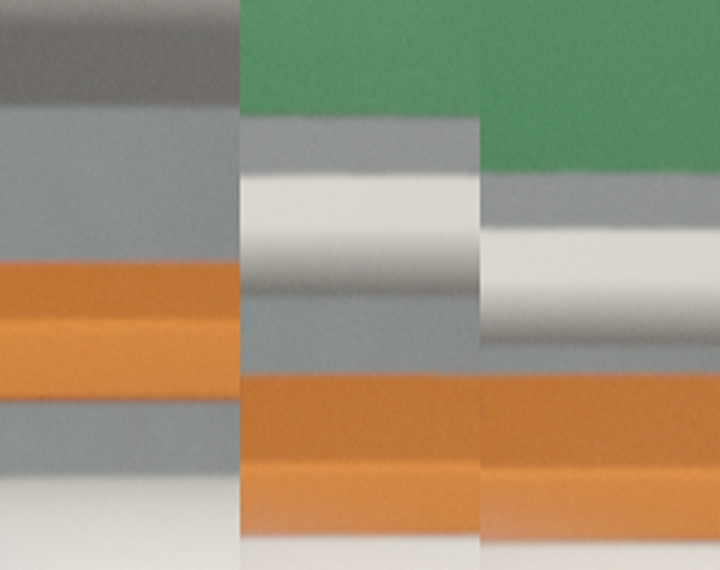

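```bash
python3 - <<'E'
from h import *
c=np.load("c14.npy",allow_pickle=True).item(); O=np.array([.541,-.0457]);xa=np.array([-.2045,.979]);ya=np.array([-.979,-.2045])
S=lambda n,uv,z,cc=None:((ray(n,uv,z,cc)[:,:2]-O)@xa)
# green screen near (downhill) edge; in top0
im=cv2.imread("pics/top0.png");h=cv2.cvtColor(im,cv2.COLOR_BGR2HSV)
m=((h[...,0]>45)&(h[...,0]<85)&(h[...,1]>60)); mm=np.zeros_like(m);mm[220:260,225:262]=m[220:260,225:262]
ys,xs=np.where(mm);s=S("top",np.c_[xs,ys],.098);print("green top cam s range",np.percentile(s,[1,99]),len(s))
w=cv2.imread("pics/wrist14.png");h=cv2.cvtColor(w,cv2.COLOR_BGR2HSV)
m=((h[...,0]>45)&(h[...,0]<85)&(h[...,1]>60));m[100:]=0;m[:,330:]=0;ys,xs=np.where(m)
y=ys.max();print("green edge row",y);g=S("wrist",[(235,y+.5)],.098,c)[0]
b=S("wrist",[(285,142.5)],.0828,c)[0];f=S("wrist",[(285,162)],.0817,c)[0];print("wrist green",g,"back",b,"front",f,"mid",(b+f)/2)
print("plate mid out s .0972 (by constr.)")
E
```

```text
green top cam s range [0.13925082 0.16819334] 226
green edge row 65
wrist green 0.13844166867226126 back 0.11170443710482018 front 0.10399378765671244 mid 0.1078491123807663
plate mid out s .0972 (by constr.)
```

arm_command --increments '[[0.5,[-0.7,3.4,0.2],0],[0.5,[-0.7,3.6,0.2],0],[0.5,[-0.7,3.6,0.2],0],[0.5,[-0.7,3.6,0.2],0],[0.5,[-0.7,3.6,0.2],0]]'

```text
time: 14.8
tcp_pos: [0.5311, -0.0034, 0.0175]
orientation: [1.913, 2.369, -0.058]
wrist_force: [2.8, -19.1, -1.1]
width: 0.503
```

```bash
python3 look.py 17 wrist; python3 - <<'E'
from h import *
from cell import r
np.save("c17.npy",calibration("wrist"),allow_pickle=True)
w=[cv2.imread(f"pics/wrist{k}.png")[20:180,220:300] for k in("14","17")]
cv2.imwrite("pics/w17.png",cv2.resize(np.hstack(w),None,fx=4,fy=3.7,interpolation=cv2.INTER_CUBIC))
O=np.array([.541,-.0457]);xa=np.array([-.2045,.979]);print("tcp s",(r.observe()['tcp_pos'][:2]-O)@xa)
E
```

```text
14.85 [ 0.5311 -0.0034  0.0175] [  4.12 -19.43  -2.24]
tcp s 0.04338604382863996
```

View pics/w17.png

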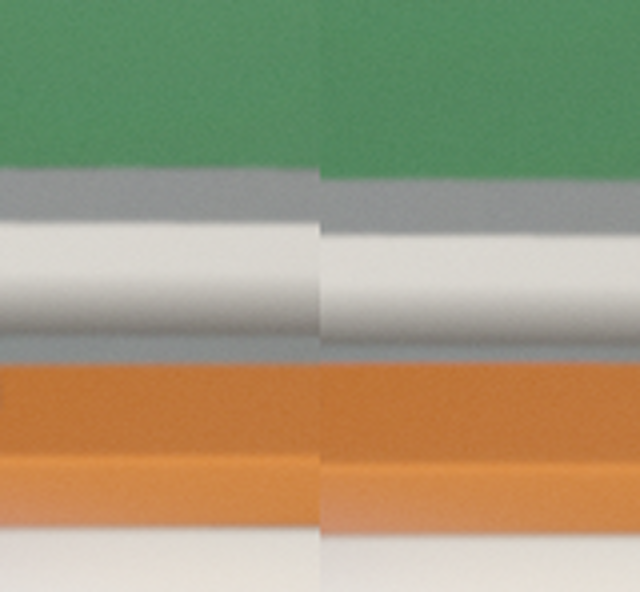

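```bash
python3 - <<'E'
from h import *
from cell import r
from scipy.spatial.transform import Rotation as Ro
O=np.array([.541,-.0457]);xa=np.array([-.2045,.979])
def S(uv,z,c): return ((ray("wrist",[uv],z,c)[0][:2]-O)@xa)
for k,ge,be,fe in((14,20+168/3.7,20+457/3.7,20+527/3.7),(17,20+180/3.7,20+463/3.7,20+535/3.7)):
    c=np.load(f"c{k}.npy",allow_pickle=True).item()
    g,b,f=S((235,ge),.098,c),S((260,be),.0828,c),S((260,fe),.0817,c);print(k,"green",g,"back",b,"front",f,"gap",g-(b+f)/2)
M=Ro.from_rotvec(r.observe()['orientation']).as_matrix();print(M.round(3)); print("true tip (36mm up tool)",r.observe()['tcp_pos']-.036*M[:,2])
E
```

```text
14 green 0.13846964376906615 back 0.11131735164431066 front 0.10383395666818515 gap 0.03089398961281825
17 green 0.13845198395208697 back 0.11153689029155563 front 0.10380926637283905 gap 0.030778905619889635
[[-0.208  0.977  0.051]
 [ 0.973  0.212 -0.09 ]
 [-0.099  0.031 -0.995]]
true tip (36mm up tool) [ 5.29296915e-01 -2.07977950e-04  5.33441743e-02]
```

Raising the push from 16 N to 19 N moved the plate by only 0.1 mm. The plate-to-housing measurement gives about 11 ± 1 mm of travel, so it is at its hard end. Now I ease to a lighter push, still well above the 4.5 N spring.

arm_command --increments '[[0.5,[-0.6,3,0.1],0],[0.5,[-0.5,2.7,0.1],0],[0.5,[-0.5,2.5,0.1],0],[0.5,[-0.4,2.3,0.1],0],[0.5,[-0.4,2.2,0.1],0]]'

```text
time: 15.35
tcp_pos: [0.5311, -0.0045, 0.0177]
orientation: [1.906, 2.358, -0.078]
wrist_force: [2.7, -13.2, 0.8]
width: 0.499
```

```bash
python3 look.py 18 wrist scene;python3 -c "
from h import *
np.save('c18.npy',calibration('wrist'),allow_pickle=True)
w=[cv2.imread(f'pics/wrist{k}.png')[20:180,220:300] for k in('14','18')]
cv2.imwrite('pics/w18.png',cv2.resize(np.hstack(w),None,fx=4,fy=3.7,interpolation=cv2.INTER_CUBIC))"
```

```text
15.45 [ 0.5311 -0.0045  0.0177] [  2.91 -13.47   0.52]
```

View pics/w18.png

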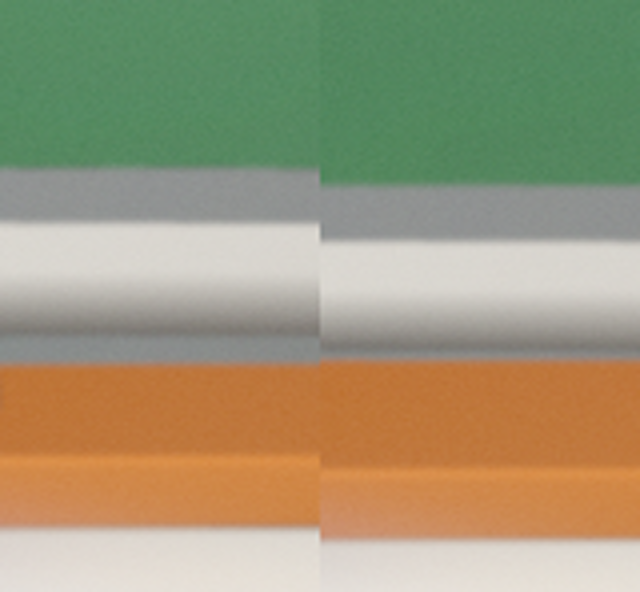

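View pics/scene18c.png

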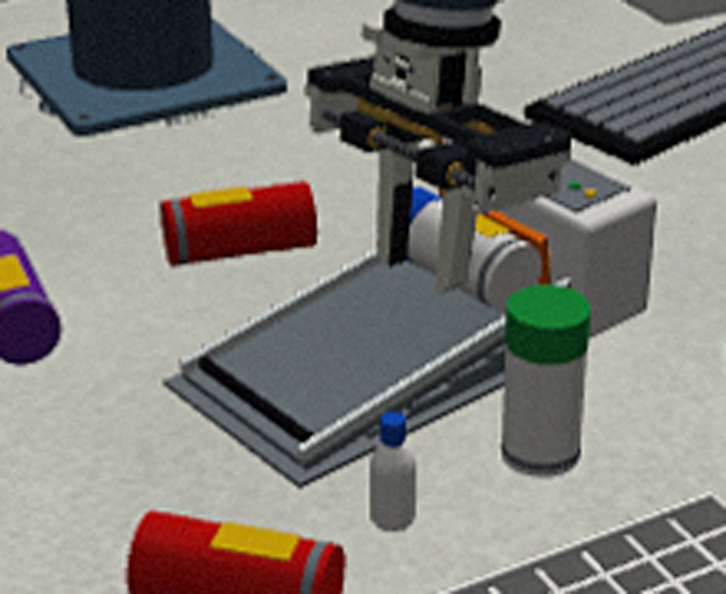

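View pics/wrist18.png

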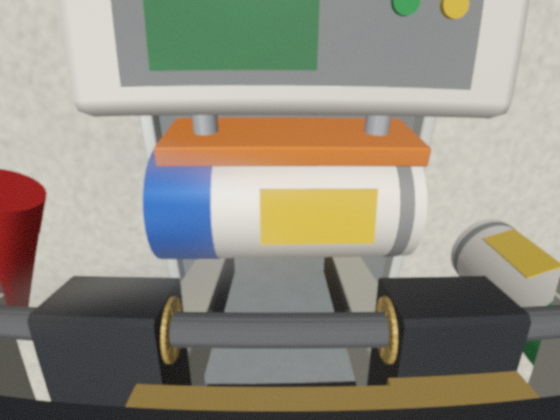

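```bash
python3 - <<'E'
from h import *
im=cv2.imread("pics/scene18.png")[140:230,260:350]
cv2.imwrite("pics/z18.png",cv2.resize(im,None,fx=6.6,fy=6.6,interpolation=cv2.INTER_CUBIC))
O=np.array([.541,-.0457]);xa=np.array([-.2045,.979]);ya=np.array([-.979,-.2045])
P=lambda s,k,z:np.r_[O+s*xa+k*ya,z]
for s in(.09,.1,.11,.12,.13):
  print(s,[(( proj("scene",P(s,-.038,z))[0]-[260,140])*6.6).round(0).tolist() for z in(.09,.1,.11,.12)])
print("housing front top corner",((proj("scene",P(.128,-.06,.098))[0]-[260,140])*6.6).round(0))
E
```

```text
0.09 [[292.0, 323.0], [293.0, 297.0], [294.0, 271.0], [296.0, 244.0]]
0.1 [[314.0, 314.0], [315.0, 288.0], [316.0, 262.0], [317.0, 235.0]]
0.11 [[335.0, 305.0], [336.0, 279.0], [337.0, 253.0], [338.0, 226.0]]
0.12 [[356.0, 296.0], [357.0, 270.0], [358.0, 244.0], [360.0, 218.0]]
0.13 [[376.0, 287.0], [378.0, 261.0], [379.0, 235.0], [381.0, 209.0]]
housing front top corner [419. 291.]
```

View pics/z18.png

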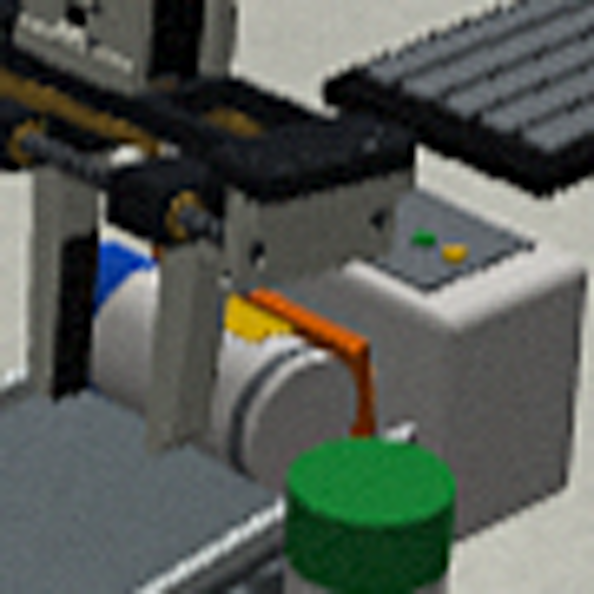

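```bash
python3 - <<'E'
from cell import r
import numpy as np
O=r.observe();F=O['wrist_force'];T=O['wrist_torque'];print(F,T,O['tcp_pos'])
xa=np.array([-.2045,.979,0]);ya=np.array([-.979,-.2045,0])
print("Fx_ramp",F@xa,"T about ya",T@ya,"lever(m)=T/F",T@ya/(F@xa))
E
```

```text
[  2.9127121  -13.47163114   0.51724206] [-2.21135702 -0.65103806 -0.30459648] [ 0.53113962 -0.0045153   0.01767423]
Fx_ramp -13.784376515272388 T about ya 2.2980558077885513 lever(m)=T/F -0.16671452678635282
```

```bash
python3 - <<'E'
from h import *
O=np.array([.541,-.0457]);xa=np.array([-.2045,.979]);ya=np.array([-.979,-.2045])
P=lambda x,k,zz:np.r_[O+(x*np.cos(.1396)-zz*np.sin(.1396))*xa+k*ya,.026+x*np.sin(.1396)+zz*np.cos(.1396)]
for d in(0,.009,.010,.011,.012):print(d,[proj("scene",P(x+d,-.052,z))[0].round(2).tolist() for x,z in((.1,.042),(.108,.042),(.108,.01))])
def right(im):
    hsv=cv2.cvtColor(im,cv2.COLOR_BGR2HSV).astype(int);out={}
    d=(im[...,2].astype(float)-im[...,0]); 
    for row in range(186,212,1):
        line=d[row,285:360]; hi=line.max()
        if hi<60: continue
        j=np.where(line>60)[0]
        if len(j)==0: continue
        k=j[-1]; 
        th=hi/2; k=max(np.where(line>th)[0]); x=285+k+(line[k]-th)/(line[k]-line[k+1]); out[row]=round(x,2)
    return out
for k in("0","13","18"): print(k,right(cv2.imread(f"pics/scene{k}.png")))
ims=[cv2.imread(f"pics/scene{k}.png")[175:225,290:350] for k in("0","13","18")]
cv2.imwrite("pics/cmp18.png",cv2.resize(np.hstack(ims),None,fx=4.4,fy=6,interpolation=cv2.INTER_CUBIC))
E
```

```text
0 [[309.55, 194.16], [312.12, 192.61], [312.92, 204.21]]
0.009 [[312.44, 192.41], [314.99, 190.87], [315.74, 202.45]]
0.01 [[312.76, 192.22], [315.31, 190.67], [316.05, 202.25]]
0.011 [[313.08, 192.02], [315.62, 190.48], [316.36, 202.06]]
0.012 [[313.4, 191.83], [315.94, 190.29], [316.67, 201.87]]
0 {186: np.float64(296.65), 187: np.float64(298.83), 188: np.float64(300.71), 189: np.float64(302.77), 190: np.float64(304.46), 191: np.float64(306.23), 192: np.float64(307.85), 193: np.float64(309.8), 194: np.float64(310.76), 195: np.float64(311.3), 196: np.float64(312.09), 197: np.float64(311.78), 198: np.float64(312.17), 199: np.float64(312.42), 200: np.float64(312.15), 201: np.float64(312.15), 202: np.float64(312.15), 203: np.float64(312.21), 204: np.float64(312.2), 205: np.float64(312.21), 206: np.float64(310.58)}
13 {186: np.float64(302.84), 187: np.float64(304.79), 188: np.float64(306.82), 189: np.float64(308.45), 190: np.float64(310.15), 191: np.float64(312.19), 192: np.float64(313.54), 193: np.float64(313.71), 194: np.float64(313.55), 195: np.float64(314.39), 196: np.float64(314.47), 197: np.float64(314.98), 198: np.float64(315.47), 199: np.float64(315.01), 200: np.float64(315.23), 201: np.float64(315.46), 202: np.float64(315.24), 203: np.float64(315.17), 204: np.float64(315.05), 205: np.float64(315.29)}
18 {186: np.float64(304.81), 187: np.float64(306.73), 188: np.float64(308.7), 189: np.float64(310.7), 190: np.float64(312.81), 191: np.float64(314.65), 192: np.float64(314.82), 193: np.float64(314.67), 194: np.float64(315.44), 195: np.float64(316.02), 196: np.float64(316.41), 197: np.float64(316.03), 198: np.float64(316.24), 199: np.float64(316.43), 200: np.float64(316.45), 201: np.float64(316.28), 202: np.float64(316.1), 203: np.float64(316.3), 204: np.float64(316.36), 205: np.float64(315.81)}
```

View pics/cmp18.png

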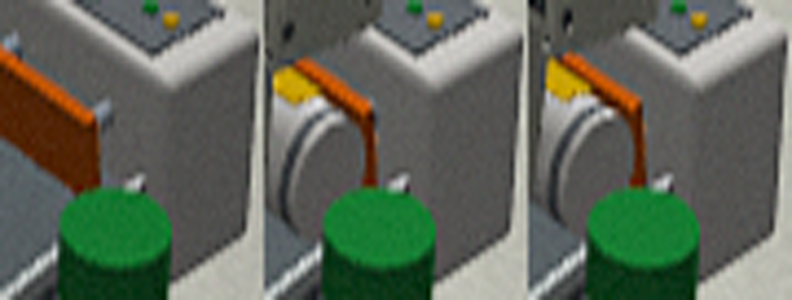

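The fixed camera settles it: between scene0 and scene18 the plate's top edge shifted 8.1 px, which is 12.0 mm of travel, so it is fully in. I ease the push a little further, to "light".

arm_command --increments '[[0.5,[-0.4,2.0,0.1],0],[0.5,[-0.4,1.9,0.1],0],[0.5,[-0.4,1.8,0.1],0],[0.5,[-0.4,1.8,0.1],0],[0.5,[-0.4,1.8,0.1],0]]'

```text
time: 15.95
tcp_pos: [0.5312, -0.0052, 0.0179]
orientation: [1.901, 2.351, -0.092]
wrist_force: [2.8, -11.5, 0.4]
width: 0.501
```

```bash
python3 look.py 19 scene wrist; python3 - <<'E'
import cv2,numpy as np
from cell import r
F=r.observe();print(F['wrist_torque'],np.abs(F['joint_velocities']).max())
for k in("0","18","19"):
    im=cv2.imread(f"pics/scene{k}.png").astype(float);d=im[...,2]-im[...,0];o=[]
    for row in(187,188,189,190,198,199,200,201,202,203):
        l=d[row,285:360];th=l.max()/2;j=max(np.where(l>th)[0]);o.append(round(285+j+(l[j]-th)/(l[j]-l[j+1]),2))
    print(k,np.mean(o[:4]),np.mean(o[4:]))
E
```

```text
16.05 [ 0.5312 -0.0052  0.0179] [  3.97 -10.92   1.26]
[-1.96290752 -0.75087757 -0.22557103] 0.003691726346481017
0 301.6925 312.2083333333333
18 309.735 316.3
19 309.71999999999997 316.3016666666667
```

View pics/scene19.png

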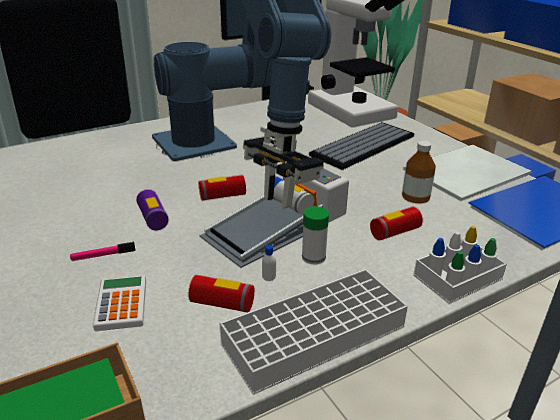

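arm_command --increments '[[0.5,[-0.3,1.7,0.1],0],[0.5,[-0.3,1.6,0.1],0],[0.5,[-0.3,1.5,0.1],0],[0.5,[-0.3,1.5,0.1],0],[0.5,[-0.3,1.5,0.1],0]]'

```text
time: 16.55
tcp_pos: [0.5312, -0.0057, 0.0181]
orientation: [1.896, 2.345, -0.104]
wrist_force: [1.9, -11.1, 1.0]
width: 0.501
```

```bash
python3 look.py 20 scene wrist; python3 - <<'E'
import cv2,numpy as np
from cell import r
F=r.observe();print(F['wrist_torque'],np.abs(F['joint_velocities']).max())
for k in("0","19","20"):
    im=cv2.imread(f"pics/scene{k}.png").astype(float);d=im[...,2]-im[...,0];o=[]
    for row in(187,188,189,190,198,199,200,201,202,203):
        l=d[row,285:360];th=l.max()/2;j=max(np.where(l>th)[0]);o.append(round(285+j+(l[j]-th)/(l[j]-l[j+1]),2))
    print(k,np.mean(o[:4]),np.mean(o[4:]))
E
```

```text
16.65 [ 0.5312 -0.0057  0.0181] [  2.31 -10.34   1.03]
[-1.7737773  -0.71431099 -0.19619751] 0.003563165685259332
0 301.6925 312.2083333333333
19 309.71999999999997 316.3016666666667
20 309.76 316.185
```

View pics/wrist20.png

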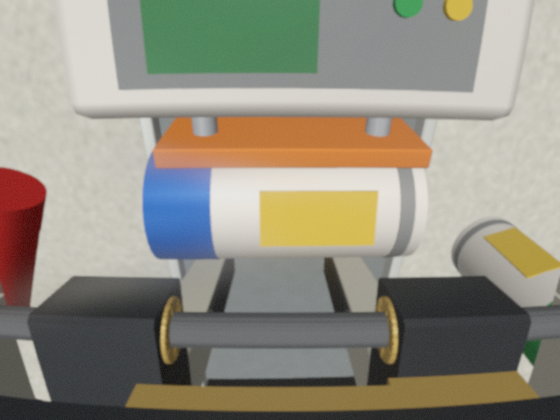

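The plate is still fully in (8.07 px shift), the arm is steady, and the push is about 10 N. I hand in now.

```bash
python3 - <<'E'
from cell import workorder
print(workorder.close_job())
E
```

```text
the job is handed in; nothing more can be done
None
```

I pushed the blue-capped canister up the ramp with the half-open fingertips, at about 30 mm/s. It pressed the orange stop plate fully in, and I handed the job in at 16.65 s with the arm still holding it there.

**Last checks**
- **Stop plate:** the fixed camera puts its travel at 12.0 mm, fully in, by the shift of its top edge. Its side edge gave about 13 mm, and the wrist camera gave about 11 ± 1 mm. Raising the push from 16 N to 19 N moved it only 0.1 mm, so it was at its hard end.
- **Hold:** the arm is still, and the final push is about 10–11 N against the 4.5 N spring. I had eased it down from the 19 N test.
- **Canister:** it lies square and centred between the rails. In every picture on the way up it was still against the fingertips.
- **Other things:** in the last full scene picture, taken just before the final easing, they all stand or lie where they began.

**What disagreed or went less well**
- **First approach:** it passed over the canister, because the real fingertips sit about 36 mm above the reported TCP. Nothing was moved. I backed off and went in lower, judging the height from the cameras.
- **How it moved:** the canister mostly slid up against the fingers rather than rolling, with up to about 6 N of resistance.
- **Tool tilt:** the tool leaned several degrees during the final press. I could not confirm that the gripper bracket cleared the top edge of the reader housing. If it did touch, the force was well under the 40 N limit, since the wrist never read much above 20 N.

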